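Find the ink roller that takes the axle, with a plug gauge

ROBOT

A 6-joint arm with a two-finger parallel gripper is mounted at the origin on the work surface. World frame = base frame: x ahead of the robot, y to its left, z up, the work surface at z = 0. Lengths are in mm, angles in rad, forces in N, time in s.
With the tool pointing down it reaches from about 325 to 900 mm from the base axis. Payload 3.5 kg.
Tool frame: the origin (TCP) lies at the very end of the fingers, on their centre line; the grasp point (between the pads) lies 19 mm behind it; y points along the fingers, x is the direction in which the jaws open and shut, and the axes are right-handed (so a half turn about y gives the same grasp; the last joint's range is limited). The gripper opens to 85 mm and grips with 20 to 120 N. Pads are 22 mm wide; open, the fingers measure 114 mm over their backs; the gripper's body (76 mm by 85 mm) begins 54 mm behind the grasp point. The pads swing forward as they close: fully open they stand 13 mm farther back than shut.
Start: joints at [1.07, 0.276, -0.026, 1.268, 0, 1.467], TCP at [242.125, 576.192, 231.313] pointing down, gripper open.
Joint ranges: [-3.12, 3.12], [-0.85, 1.88], [-1.08, 1.24], [-1.95, 2.15], [-1.57, 1.53], [-3.14, 3.14]. Speed limits (rad/s): [2.57, 2.57, 3.14, 3.14, 3.14, 3.14].

INTERFACE

Orientations are given as a unit quaternion [w, x, y, z].
In Python, from rig import arm gives the robot as it stands.
- The arm moves only by the tool apply_moves, never from a script. Its argument "motion" is one flat list of numbers, 5 for each row, row after row: the shift along the world's x, y, z in cm, then the turn about the world's z in degrees, then the finger opening in cm, from 0 to 8.54. A call has 1 to 12 rows; each row is the pose to reach, as a shift and turn from the pose measured when the call began; what a row does not reach only later rows make up. A row lasts 1/12 s, in which the tool goes at most 41.7 mm and 7.16 degrees, less where a joint would pass 70% of its speed; a pose out of reach is approached as far as the arm can. A call with a gripper value outside its range is refused whole. The fingers move at their own pace and stop on an object; "grip_force" is the grip in N (left out, the last holds). Time passes only in rows, so rows that repeat a pose let the fingers close. It gives the time, the measured TCP pose, the force and the opening at its end, in the units of the state.
- arm.observe(): the state, without advancing time (a new reading comes with each control period).
- arm.capture(name): name is "scene" or "side" or "wrist"; returns a dict with "img" (384x512x3 uint8, blue, green, red), "fx", "fy", "cx", "cy" (pixels), "position" and "attitude" of the camera in the world. Camera axes: x right, y down, z forward; pixel columns grow to the right and rows downward; lengths in mm; the calibration is good to about 2 mm. A picture is of the moment at which its call begins. There is no depth.
- arm.hand_in(): hands the job in, once; it reports no verdict.
The state is a dict: "t": time; "q": joint angles; "dq": joint speeds; "joint_efforts": joint torques, N m; "position": TCP position; "tool_rot": TCP orientation; "contact_force": force on the tool from outside, world axes, zero at the start; "wrist_torque": the same for the moment, N m; "finger_gap": opening from 0.0 (shut) to 1.0 (fully open).
Only numpy, scipy, OpenCV 4.12 (cv2) and the standard library are available. Lean on these libraries where they do the work, as an engineer would, in place of code of your own. Each camera call takes 0.05 s, during which the arm holds its last target.

TASK

One of the three spare ink rollers standing on the table has a bore that takes the axle right through: take the steel plug gauge from its wooden rest and try the bores until it drops in up to its collar. Then, with the gauge left in that bore, use it to slide the roller across the table, without touching the roller itself, until it stands wholly inside the three-sided metal bay, and leave the gauge standing in it. Leave the two tight rollers and everything else where they are.

Things in the scene. Friction and masses are not known exactly. Their poses are not given: they have to be found in the camera images.
- roller_a: Ink roller standing upright: black rubber cylinder 54 mm wide, 34 mm tall, with an upright 17.5 mm bore in an aluminium hub at the top; 0.23 kg, slides. All look alike. In one of the three (any, drawn anew each time) the bore goes to the bottom; in the other two it narrows to 11 mm at 17 mm below the top, where the gauge stops. Origin: on the axis at the underside, z up; yaw has no meaning.
- roller_b: Ink roller standing upright: black rubber cylinder 54 mm wide, 34 mm tall, with an upright 17.5 mm bore in an aluminium hub at the top; 0.23 kg, slides. All look alike. In one of the three (any, drawn anew each time) the bore goes to the bottom; in the other two it narrows to 11 mm at 17 mm below the top, where the gauge stops. Origin: on the axis at the underside, z up; yaw has no meaning.
- roller_c: Ink roller standing upright: black rubber cylinder 54 mm wide, 34 mm tall, with an upright 17.5 mm bore in an aluminium hub at the top; 0.23 kg, slides. All look alike. In one of the three (any, drawn anew each time) the bore goes to the bottom; in the other two it narrows to 11 mm at 17 mm below the top, where the gauge stops. Origin: on the axis at the underside, z up; yaw has no meaning.
- mouth_a (a point): Centre of the bore's mouth in the top face of roller_a, 34 mm above the table; z is the bore's axis, upwards.
- mouth_b (a point): Centre of the bore's mouth in the top face of roller_b, 34 mm above the table; z is the bore's axis, upwards.
- mouth_c (a point): Centre of the bore's mouth in the top face of roller_c, 34 mm above the table; z is the bore's axis, upwards.
- gauge_grip (a point): Centre of the handle of the plug gauge (0.14 kg, steel, upright in the rest at the start). From its tip up: plug 16 mm in diameter, 28 mm long (lowest 3 mm tapered to 12.4), round collar 28 mm wide, 6 mm thick, square handle 18 x 18 mm, 50 mm tall. This point is 59 mm above the tip, 25 mm below the handle's top. z: along the gauge, up; x, y: square to the handle's flats.
- gauge_seat (a point): Centre of the underside of the gauge's collar, 31 mm below gauge_grip and 28 mm above the plug's tip. It lies on the roller's mouth point when the gauge is fully in.
- gauge_tip (a point): Centre of the plug's lower end.
- rest: Fixed wooden block 64 x 64 x 34 mm tall with a square 23 mm hole through its middle, in which the gauge hangs by its collar with a little play. Origin: centre of the underside. Position varies.
- bay: Fixed three-sided bay of dark steel strip on the table: walls 14 mm high and 6 mm thick round a level floor 100 x 100 mm, flush with the table and covered by white paper. Walls at its -y, -x and +x sides; the whole +y side (100 mm wide) is open. Origin: centre of its floor, at table height. Position and yaw vary.
- tin: Bystander: small round metal ink tin, 40 mm in diameter, 32 mm tall; origin at the underside.
- baren: Bystander: flat wooden rubbing pad 90 mm in diameter with a low bar handle, 26 mm tall in all; origin at the underside.
- knife: Bystander: spatula lying flat, 190 mm long, wooden handle; origin on the table below it.
- brayer: Bystander: hand ink roller with frame and wooden handle, about 165 mm long, 32 mm tall, lying; origin on the table under the middle of its rubber roller.
- mug: Bystander: blue ceramic mug 72 mm wide, 80 mm tall; origin at the underside.
- plate: Bystander: cork-coloured lino printing plate 110 x 85 x 6 mm lying flat; origin at the underside.

How it is judged (in metres and radians):
On the way, in this order (a step that is already met when the one before it is completed fails the run):
1. the gauge has been lifted clear of its rest (height (world z) of gauge_grip above 0.1 m), for 0.1 s.
2. the gauge is in a roller's bore up to its collar, that roller still where it stood (within 30 mm) (((distance between gauge_seat and mouth_a below 0.004 m and angle between gauge_grip's own z axis and vertical below 0.12 rad and distance of roller_a from where it was at the start of the episode below 0.03 m) or (distance between gauge_seat and mouth_b below 0.004 m and angle between gauge_grip's own z axis and vertical below 0.12 rad and distance of roller_b from where it was at the start of the episode below 0.03 m) or (distance between gauge_seat and mouth_c below 0.004 m and angle between gauge_grip's own z axis and vertical below 0.12 rad and distance of roller_c from where it was at the start of the episode below 0.03 m))), for 0.1 s.
3. that roller stands wholly inside the bay with the gauge in it (((distance between gauge_seat and mouth_a below 0.004 m and angle between gauge_grip's own z axis and vertical below 0.12 rad and x of roller_a in the frame of bay between -0.026 and 0.026 m and y of roller_a in the frame of bay between -0.026 and 0.026 m and angle between roller_a's own z axis and vertical below 0.08 rad and height (world z) of roller_a below 0.006 m) or (distance between gauge_seat and mouth_b below 0.004 m and angle between gauge_grip's own z axis and vertical below 0.12 rad and x of roller_b in the frame of bay between -0.026 and 0.026 m and y of roller_b in the frame of bay between -0.026 and 0.026 m and angle between roller_b's own z axis and vertical below 0.08 rad and height (world z) of roller_b below 0.006 m) or (distance between gauge_seat and mouth_c below 0.004 m and angle between gauge_grip's own z axis and vertical below 0.12 rad and x of roller_c in the frame of bay between -0.026 and 0.026 m and y of roller_c in the frame of bay between -0.026 and 0.026 m and angle between roller_c's own z axis and vertical below 0.08 rad and height (world z) of roller_c below 0.006 m))), for 0.2 s.
At the end, for the whole second after the job is handed in: One roller stands upright and still wholly inside the bay (centre within 26 mm of the bay's centre along each side); the gauge stands let go in its bore, collar within 4 mm of the roller's top; the other two rollers stand upright within 30 mm of their starts (((distance between gauge_seat and mouth_a below 0.004 m and angle between gauge_grip's own z axis and vertical below 0.12 rad and x of roller_a in the frame of bay between -0.026 and 0.026 m and y of roller_a in the frame of bay between -0.026 and 0.026 m and angle between each of roller_a, roller_b, roller_c's own z axis and vertical below 0.08 rad and height (world z) of roller_a below 0.006 m and linear speed of roller_a below 0.01 m/s and distance of each of roller_b, roller_c from where it was at the start of the episode below 0.03 m and contact force between the fingers and gauge below 0.1 N) or (distance between gauge_seat and mouth_b below 0.004 m and angle between gauge_grip's own z axis and vertical below 0.12 rad and x of roller_b in the frame of bay between -0.026 and 0.026 m and y of roller_b in the frame of bay between -0.026 and 0.026 m and angle between each of roller_b, roller_a, roller_c's own z axis and vertical below 0.08 rad and height (world z) of roller_b below 0.006 m and linear speed of roller_b below 0.01 m/s and distance of each of roller_a, roller_c from where it was at the start of the episode below 0.03 m and contact force between the fingers and gauge below 0.1 N) or (distance between gauge_seat and mouth_c below 0.004 m and angle between gauge_grip's own z axis and vertical below 0.12 rad and x of roller_c in the frame of bay between -0.026 and 0.026 m and y of roller_c in the frame of bay between -0.026 and 0.026 m and angle between each of roller_c, roller_a, roller_b's own z axis and vertical below 0.08 rad and height (world z) of roller_c below 0.006 m and linear speed of roller_c below 0.01 m/s and distance of each of roller_a, roller_b from where it was at the start of the episode below 0.03 m and contact force between the fingers and gauge below 0.1 N))); the robot touches nothing.
It fails at once if the fingers press on a roller (over 2 N) (contact force between the fingers and roller_a above 2 N or contact force between the fingers and roller_b above 2 N or contact force between the fingers and roller_c above 2 N).
It fails at once if a roller is lifted off the table by more than 15 mm or tipped by more than 0.4 rad (angle between any of roller_a, roller_b, roller_c's own z axis and vertical above 0.4 rad or height (world z) of any of roller_a, roller_b, roller_c above 0.015 m).
It fails at once if a bystander is moved by more than 30 mm (distance of any of tin, baren, knife, brayer, mug, plate from where it was at the start of the episode above 0.03 m).
It also fails if it takes over 58 s, if anything falls off the work surface, if the arm or the gripper's body presses on something with over 40 N, if the wrist force passes 120 N, or if a joint passes its speed limit or range.

## Working session

There is one attempt and no reset: what is moved stays moved. The work goes in short steps, Python scripts to look and compute and a tool call to move; the robot and the scene stay as the last step left them, time stands still between calls to the robot, and variables do not carry over. Pictures are saved under pics/ and viewed, and the job is handed in when it is done.

Besides the shell and the picture viewer there is one more tool, called after "Request:" as a command line: name --argument value ..., lists and objects as JSON in quotes. apply_moves: Moves the arm, as the interface text tells. Its arguments: {"type":"object","properties":{"motion":{"type":"array"},"grip_force":{"type":"number"}},"required":["motion"]}

```bash
mkdir -p pics; ls; cat > h.py <<'E'
import numpy as np, cv2, json
from rig import arm
from scipy.spatial.transform import Rotation as R
def snap(name,fn):
    c=arm.capture(name); cv2.imwrite('pics/'+fn+'.png',c['img'])
    d={k:(np.array(v).tolist() if not isinstance(v,(int,float)) else v) for k,v in c.items() if k!='img'}
    json.dump(d,open('pics/'+fn+'.json','w')); return c
def cam(fn):
    d=json.load(open('pics/'+fn+'.json')); a=d['attitude']
    a=np.array(a); 
    M=a if a.shape==(3,3) else R.from_quat(a[[1,2,3,0]]).as_matrix()
    return d,M,np.array(d['position'])
def pix(fn,u,v,z):
    d,M,p=cam(fn); r=M@np.array([(u-d['cx'])/d['fx'],(v-d['cy'])/d['fy'],1]); return p+r*(z-p[2])/r[2]
def proj(fn,P):
    d,M,p=cam(fn); q=M.T@(np.array(P)-p); return np.array([d['fx']*q[0]/q[2]+d['cx'],d['fy']*q[1]/q[2]+d['cy']])
def crop(fn,x0,y0,x1,y1,s,out):
    im=cv2.imread('pics/'+fn+'.png')[y0:y1,x0:x1]; cv2.imwrite('pics/'+out+'.png',cv2.resize(im,None,fx=s,fy=s,interpolation=cv2.INTER_CUBIC))
E
python3 - <<'E'
from h import *
for n in ['scene','side','wrist']:
    snap(n,n+'0'); print(cam(n+'0'))
print(arm.observe())
E
```

```text
pics
({'fx': 394.11713608389766, 'fy': 394.11713608389766, 'cx': 259.38270620325255, 'cy': 187.64333439128032, 'position': [1142.3154862488393, -82.19472885635278, 757.0394949342021], 'attitude': [-0.2533361549406939, 0.7010722440122882, 0.6288839862243772, -0.2209602524120045]}, array([[ 0.111363  ,  0.76983177, -0.6284563 ],
       [ 0.99374066, -0.08065145,  0.07729716],
       [ 0.0088199 , -0.63313062, -0.77399472]]), array([1142.31548625,  -82.19472886,  757.03949493]))
({'fx': 422.93924600239, 'fy': 422.93924600239, 'cx': 257.6677539663529, 'cy': 195.765619504124, 'position': [298.53842053458334, -738.8442181427577, 593.1374002883161], 'attitude': [-0.47055482165783136, 0.8628303119401571, -0.16007696482020486, 0.09207267752036143]}, array([[ 0.93179597, -0.18958803,  0.30953617],
       [-0.362889  , -0.50590705,  0.7825405 ],
       [ 0.00823622, -0.84149536, -0.54020156]]), array([ 298.53842053, -738.84421814,  593.13740029]))
({'fx': 294.8212890704218, 'fy': 294.8212890704218, 'cx': 254.55023282691016, 'cy': 188.30575512592569, 'position': [180.94554113458685, 601.04428376
[... 311 characters left out ...]
5855]))
{'t': 0.15, 'q': array([ 1.06963328e+00,  2.76968374e-01, -2.75631819e-02,  1.26799191e+00,
        4.96332201e-06,  1.46742875e+00]), 'dq': array([-5.69275521e-04, -3.06937243e-03,  5.37340244e-03,  1.54073603e-03,
       -3.58240766e-05,  7.58786233e-04]), 'joint_efforts': array([ 6.91238365e-04, -4.46056724e+01,  2.95639318e+01,  1.05293057e-02,
       -1.37771913e-04,  2.49898257e-06]), 'position': array([241.81274755, 575.66758411, 230.41156369]), 'tool_rot': array([-0.5886546 ,  0.58921884,  0.39080632, -0.39188944]), 'contact_force': array([ 0.73445468, -1.13929733,  0.68278402]), 'wrist_torque': array([-0.02666508, -0.04633456,  0.03262271]), 'finger_gap': 1.0033041002748946}
```

View pics/scene0.png

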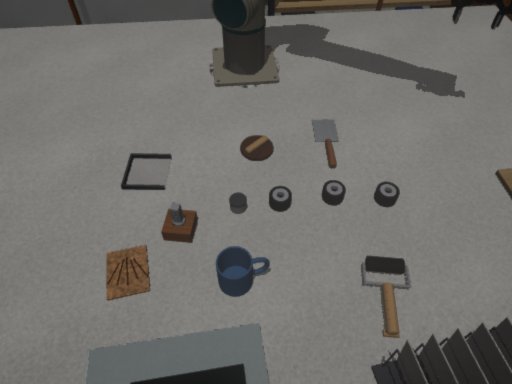

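View pics/side0.png

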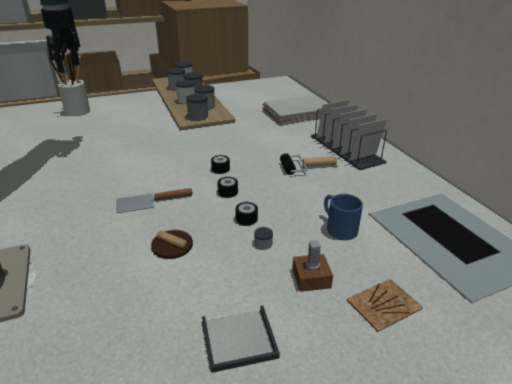

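View pics/wrist0.png

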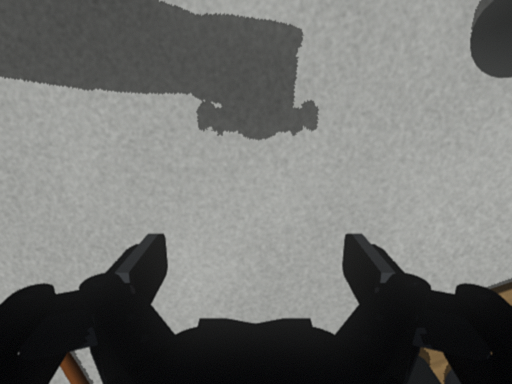

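The scene view shows the bay at about (148,171), the gauge in its rest at (178,222), the rollers at (281,197), (334,191) and (387,193), the tin at (238,203) and the mug at (236,270). I'll enlarge these areas to measure them.

```bash
python3 - <<'E'
from h import *
crop('scene0',110,140,270,260,5,'s0a'); crop('scene0',260,165,410,225,5,'s0b')
crop('side0',190,210,350,380,4,'d0a'); crop('side0',200,145,280,255,5,'d0b')
E
```

```text
(no output)
```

View pics/s0a.png

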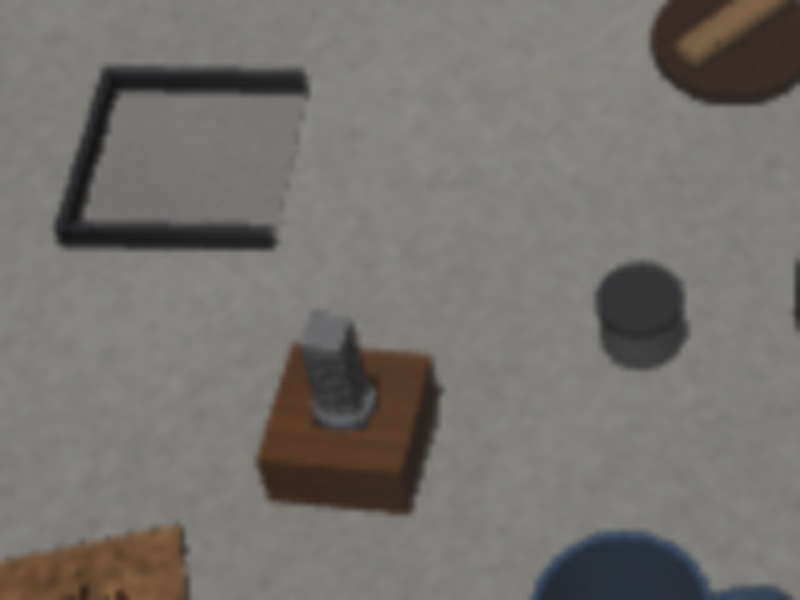

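View pics/s0b.png

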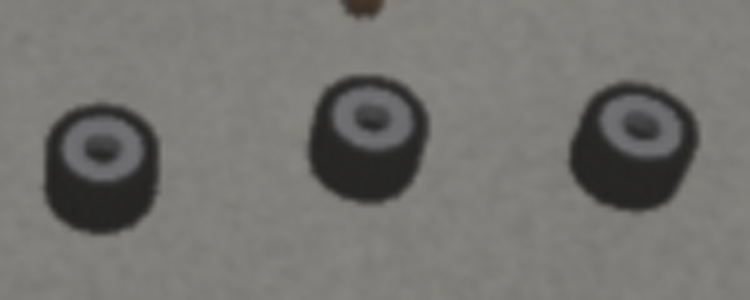

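View pics/d0a.png

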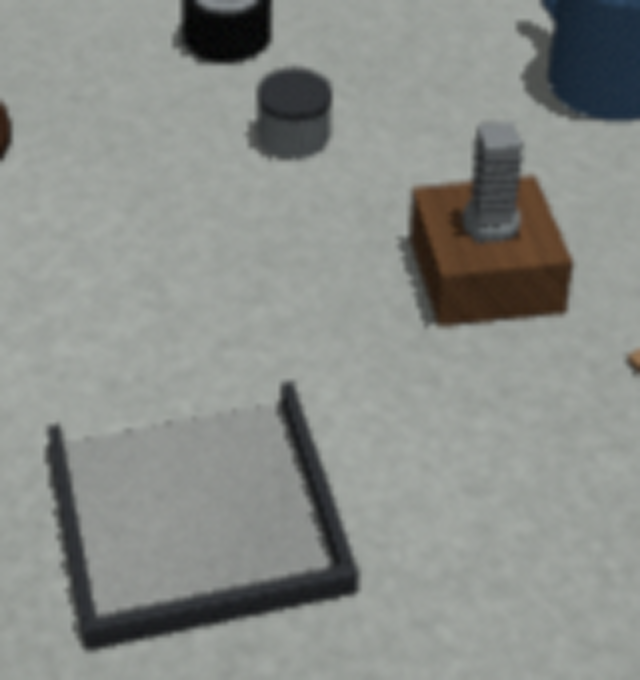

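View pics/d0b.png

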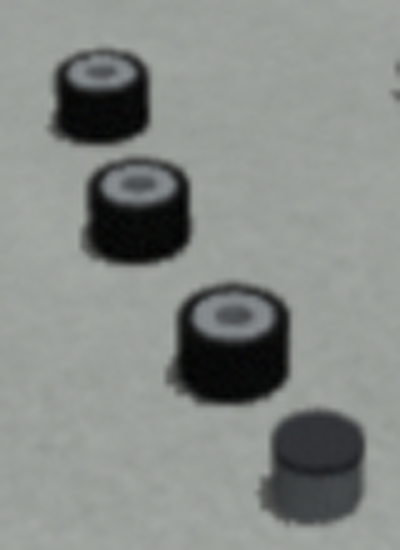

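```bash
python3 - <<'E'
from h import *
def sc(x,y,x0,y0,s): return x0+(x+.5)/s-.5, y0+(y+.5)/s-.5
def show(l,sc_,sd,z):
    for k,(a,b) in enumerate(zip(sc_,sd)):
        p=pix('scene0',*a,z)[:2]; q=pix('side0',*b,z)[:2]; print(l,k,p.round(1),q.round(1),((p+q)/2).round(1))
show('mouth',[sc(x,y,260,165,5) for x,y in [(102,148),(373,117),(641,125)]],[sc(x,y,200,145,5) for x,y in [(235,316),(139,184),(100,72)]],34)
A=lambda l:[sc(x,y,110,140,5) for x,y in l]
B=lambda l:[sc(x,y,190,210,4) for x,y in l]
show('gtop',A([(330,331)]),B([(498,134)]),90)
show('rest',A([(293,345),(432,355),(408,470),(260,460)]),B([(413,188),(537,177),(572,262),(440,277)][:1]+[(413,188)]*0+[(537,177),(572,262),(440,277)]),34)
a=[pix('scene0',*p,34)[:2] for p in A([(293,345),(432,355),(408,470),(260,460)])]; b=[pix('side0',*p,34)[:2] for p in B([(413,188),(537,177),(572,262),(440,277)])]
print('restc',np.mean(a,0),np.mean(b,0))
# bay: back-left.. in scene TL=back wall, -world x
show('bay',A([(105,70),(58,232),(276,232),(303,71)]),B([(86,628),(355,575),(288,384),(55,427)]),14)
show('tin',A([(640,293)]),B([(295,90)]),32)
for n,p in dict(mug=(236,270),baren=(257,148),plate=(128,272)).items(): print(n,pix('scene0',*p,20).round())
E
```

```text
mouth 0 [580.   35.8] [575.7  31.6] [577.8  33.7]
mouth 1 [574.8 166.5] [570.7 162.5] [572.7 164.5]
mouth 2 [592.9 292. ] [588.  288.1] [590.4 290. ]
gtop 0 [ 631.4 -196.3] [ 626.4 -200.7] [ 628.9 -198.5]
rest 0 [ 594.7 -222.3] [ 603.1 -163.7] [ 598.9 -193. ]
rest 1 [ 606.9 -159.8] [ 665.3 -178.3] [ 636.1 -169. ]
rest 2 [ 667.3 -170.8] [ 651.  -238.6] [ 659.2 -204.7]
rest 3 [ 655.4 -234.4] [ 587.9 -225.4] [ 621.7 -229.9]
restc [ 631.07912428 -196.81919704] [ 626.82156423 -201.48270219]
bay 0 [ 389.9 -329.6] [ 384.3 -332.6] [ 387.1 -331.1]
bay 1 [ 498.8 -342. ] [ 491.6 -347.8] [ 495.2 -344.9]
bay 2 [ 509.8 -236.7] [ 503.9 -244.4] [ 506.9 -240.6]
bay 3 [ 401.2 -227. ] [ 399.3 -231.1] [ 400.2 -229.1]
tin 0 [579.8 -63.7] [578.7 -66.2] [579.3 -64.9]
mug [757. -81.  20.]
baren [409.   0.  20.]
plate [ 738. -301.   20.]
```

Both cameras agree to within about 5 mm, a roughly constant offset. On the way to the gauge I'll look down the bores with the wrist camera.

Request:
apply_moves --motion '[41.3,-29.9,-11,11,8.5,41.3,-29.9,-11,11,8.5,41.3,-29.9,-11,11,8.5,41.3,-29.9,-11,11,8.5,41.3,-29.9,-11,11,8.5,41.3,-29.9,-11,11,8.5,41.3,-29.9,-11,11,8.5,41.3,-29.9,-11,11,8.5,41.3,-29.9,-11,11,8.5,41.3,-29.9,-11,11,8.5,41.3,-29.9,-11,11,8.5,41.3,-29.9,-11,11,8.5]'

```text
t: 1.15
position: [637.4, 288.5, 124.5]
tool_rot: [-0.549, 0.549, 0.445, -0.447]
contact_force: [0.6, 1.8, 0.9]
finger_gap: 0.992
```

Request:
apply_moves --motion '[1.8,-1.1,-0.5,0,8.5,1.8,-1.1,-0.5,0,8.5,1.8,-1.1,-0.5,0,8.5]'

```text
t: 1.4
position: [655.7, 276.2, 118.1]
tool_rot: [0.55, -0.549, -0.444, 0.447]
contact_force: [0.0, -0.5, -0.5]
finger_gap: 0.996
```

```bash
python3 - <<'E'
from h import *
snap('wrist','w1'); print(proj('w1',[590.4,290,34]), cam('w1')[2]); print(arm.observe()['position'])
E
```

```text
[255.41334561 107.34902019] [591.45191906 289.6562467  261.53424361]
[654.8571303  277.19278955 118.68710434]
```

View pics/w1.png

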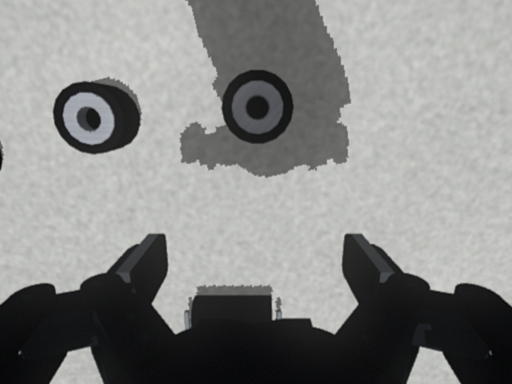

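Roller c's bore is at (257,107), within 2 px of the prediction, and roller b's is at about (89,118). I'll enlarge the bores.

```bash
python3 - <<'E'
from h import *
im=cv2.imread('pics/w1.png')
a=cv2.resize(im[75:140,225:290],None,fx=6,fy=6,interpolation=cv2.INTER_CUBIC);b=cv2.resize(im[85:150,55:120],None,fx=6,fy=6,interpolation=cv2.INTER_CUBIC)
o=np.hstack([a,b]).astype(float)/255; cv2.imwrite('pics/w1c.png',(255*o**0.5).astype('uint8'))
print(im[107,238:278,1]); print(im[112:124,80:100,1])
E
```

```text
[90 90 90 89 89 88 81 65 39 24 25 24 25 24 23 25 23 23 24 25 23 22 23 23
 23 21 21 22 21 23 36 62 82 86 84 84 83 83 82 85]
[[ 58  58  60  58  59  57  45  28  23  22  26  23  26  23  24  22  34  79
  135 162]
 [ 57  58  57  57  59  55  37  27  24  25  24  25  26  24  26  22  23  36
   96 153]
 [ 57  58  57  56  55  54  32  23  25  24  26  24  25  25  24  24  25  22
   64 134]
 [ 57  56  56  56  55  50  32  23  26  25  24  26  25  24  25  28  26  22
   37  99]
 [ 54  56  56  55  57  47  30  22  25  23  24  25  25  25  25  26  25  23
   23  67]
 [ 57  55  55  54  55  47  29  24  23  26  27  26  26  26  27  26  27  26
   19  40]
 [ 57  58  55  54  57  51  33  25  25  25  24  24  25  25  27  25  27  26
   24  32]
 [ 56  58  56  55  56  54  36  25  26  23  24  26  23  24  26  27  26  28
   22  27]
 [ 58  58  55  56  56  54  40  26  23  24  26  25  25  26  24  25  28  27
   24  27]
 [ 57  56  59  58  55  54  44  30  25  23  25  25  26  25  25  26  26  27
   23  26]
 [ 57  58  58  59  59  57  53  35  23  23  26  27  25  26  26  25  24  25
   23  24]
 [ 57  58  58  58  61  60  58  45  33  26  24  26  26  27  25  24  27  27
   24  35]]
```

View pics/w1c.png

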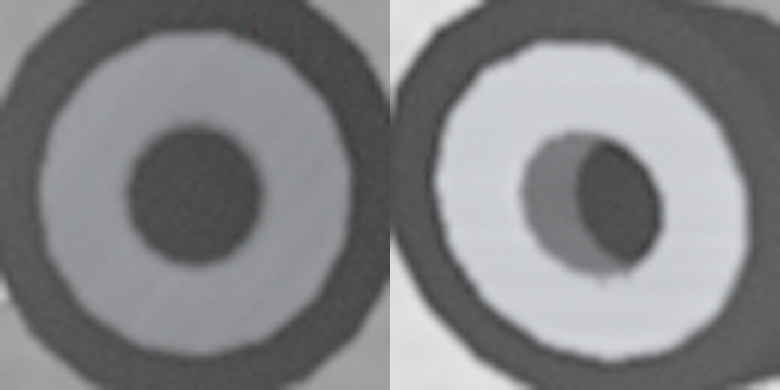

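The bore floor is dark either way, so looking can't decide it and I'll test with the gauge. Next I go above the gauge.

Request:
apply_moves --motion '[-2.6,-47.5,2,0,8.5,-2.6,-47.5,2,0,8.5,-2.6,-47.5,2,0,8.5,-2.6,-47.5,2,0,8.5,-2.6,-47.5,2,0,8.5,-2.6,-47.5,2,0,8.5,-2.6,-47.5,2,0,8.5,-2.6,-47.5,2,0,8.5,-2.6,-47.5,2,0,8.5,-2.6,-47.5,2,0,8.5,-2.6,-47.5,2,0,8.5,-2.6,-47.5,2,0,8.5]'

```text
t: 2.45
position: [628.6, -200.9, 139.9]
tool_rot: [-0.549, 0.55, 0.444, -0.447]
contact_force: [0.6, 0.8, 0.7]
finger_gap: 0.995
```

Request:
apply_moves --motion '[0,0,0,0,8.5,0,0,0,0,8.5]'

```text
t: 2.62
position: [628.4, -200.6, 140.7]
tool_rot: [-0.549, 0.55, 0.444, -0.446]
contact_force: [0.3, -0.2, 0.7]
finger_gap: 0.995
```

```bash
python3 - <<'E'
from h import *
snap('wrist','w2'); print(proj('w2',[629,-198.5,90]),proj('w2',[629,-198.5,34])); s=arm.observe();print(s['t'],s['position'],s['q'])
crop('w2',170,100,340,300,4,'w2c')
E
```

```text
[258.42298698 206.91362352] [257.8391526  186.23322183]
2.6667 [ 628.36616285 -199.38273775  140.39140798] [-0.40361849  0.39241857 -0.06262225  1.11580416 -0.00367979 -0.19623857]
```

View pics/w2.png

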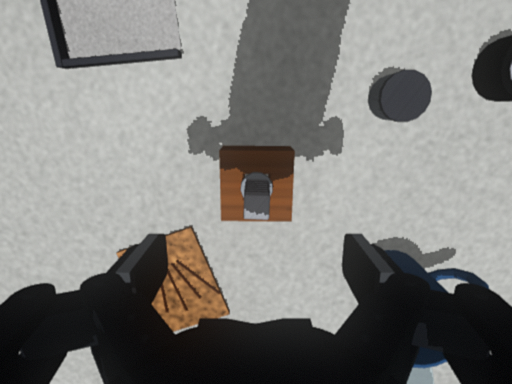

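View pics/w2c.png

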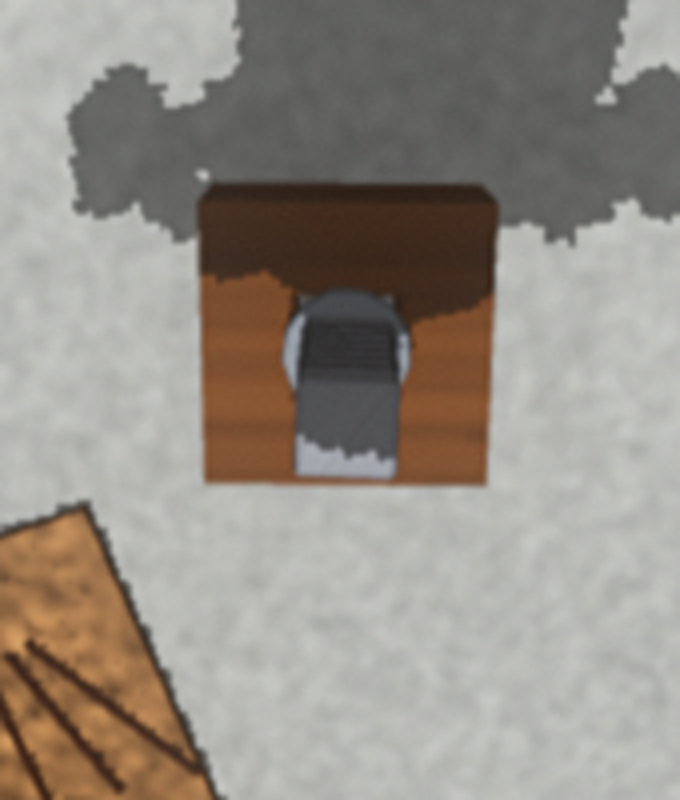

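The handle's top-face centre is at (256.8,207.4), against (258.4,206.9) predicted, and the handle is square to the jaws. I'll descend and grip.

Request:
apply_moves --motion '[0.05,0,-4,0,8.5,0.05,0,-8,0,8.5,0.05,0,-8.9,0,8.5,0.05,0,-8.9,0,8.5,0.05,0,-8.9,0,1,0.05,0,-8.9,0,1,0.05,0,-8.9,0,1,0.05,0,-8.9,0,1,0.05,0,-8.9,0,1,0.05,0,-8.9,0,1,0.05,0,-8.9,0,1,0.05,0,-8.9,0,1]' --grip_force 60

```text
t: 3.67
position: [629.9, -199.8, 53.0]
tool_rot: [-0.548, 0.55, 0.445, -0.446]
contact_force: [-1.2, 0.7, 6.1]
finger_gap: 0.202
```

Request:
apply_moves --motion '[0,0,0,0,1,0,0,0,0,1,0,0,0,0,1,0,0,0,0,1]'

```text
t: 4.0
position: [629.9, -200.0, 53.0]
tool_rot: [-0.548, 0.55, 0.445, -0.446]
contact_force: [0.5, -0.5, 1.1]
finger_gap: 0.204
```

```bash
python3 - <<'E'
from h import *
snap('wrist','w3'); snap('side','d3'); s=arm.observe();print(s['t'],s['position'],s['finger_gap']*85.4,s['contact_force'],s['wrist_torque'])
crop('d3',250,170,400,300,5,'d3c')
E
```

```text
4.1 [ 629.85402274 -199.9873833    52.97940954] 17.270766860830985 [ 0.11852803 -0.48739677  2.00291499] [-0.06467643  0.04160728 -0.06298876]
```

View pics/w3.png

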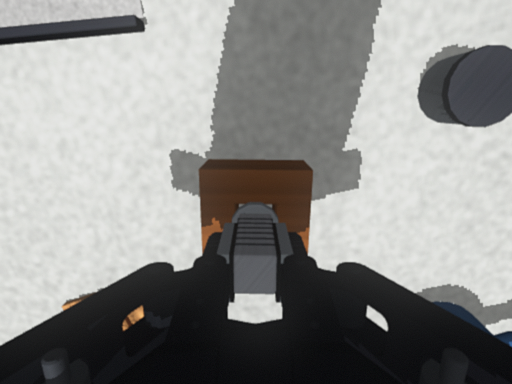

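View pics/d3c.png

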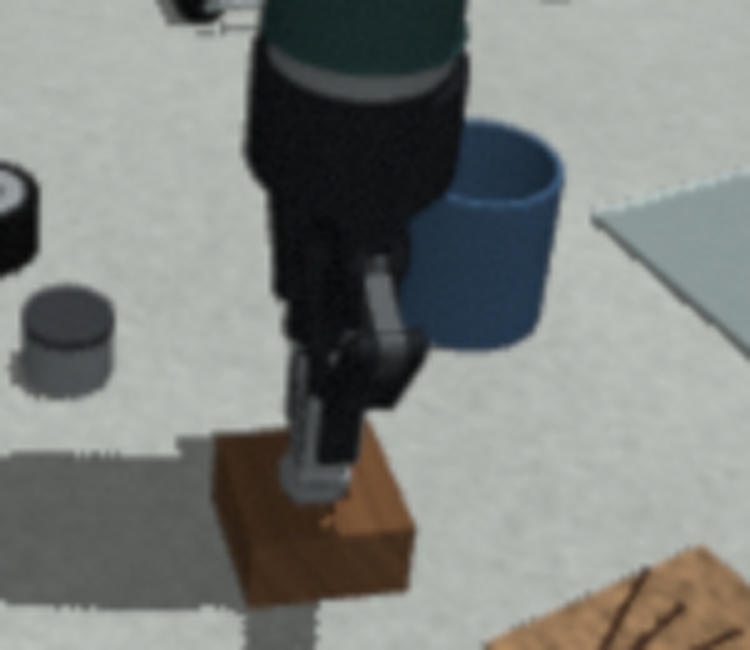

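Gripped. Now I lift and carry it to near roller a, stopping short to measure the bore with the wrist camera.

Request:
apply_moves --motion '[0,0,3,0,1,0,0,6.5,0,1,0,0,6.5,0,1,0,0,6.5,0,1,0.5,4,6.5,0,1,1,8,6.5,0,1,1.2,12,6.5,0,1,1.2,16,6.5,0,1,1.2,20,6.5,0,1,1.2,23,6.5,0,1,1.2,23,6.5,0,1,1.2,23,6.5,0,1]'

```text
t: 5.1
position: [640.0, 31.9, 115.8]
tool_rot: [-0.548, 0.549, 0.445, -0.448]
contact_force: [0.1, 0.3, -1.5]
finger_gap: 0.204
```

Request:
apply_moves --motion '[0,0,0,0,1,0,0,0,0,1]'

```text
t: 5.27
position: [638.8, 31.2, 114.3]
tool_rot: [0.549, -0.548, -0.443, 0.449]
contact_force: [-0.8, 0.2, -2.1]
finger_gap: 0.203
```

```bash
python3 - <<'E'
from h import *
snap('wrist','w4'); snap('side','d4');snap('scene','s4'); s=arm.observe();print(s['t'],s['position'],s['finger_gap']*85.4,s['contact_force'])
print(proj('w4',[577.8,33.7,34]))
crop('w4',150,60,350,310,3,'w4c')
p=s['position']; print(proj('d4',p))
E
```

```text
5.4167 [639.80480688  30.70520736 115.36835171] 17.13261948270874 [-0.00545101  0.5011164  -1.14777951]
[242.1349804  116.69618932]
[272.90282865 173.00576938]
```

View pics/w4.png

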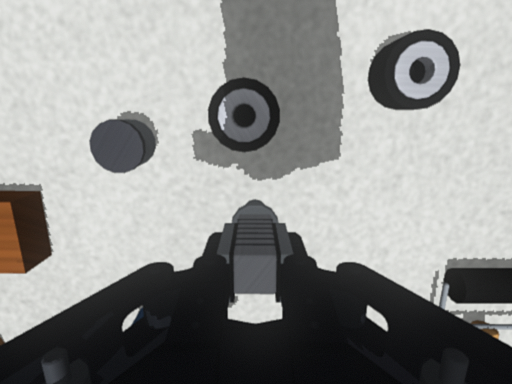

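View pics/w4c.png

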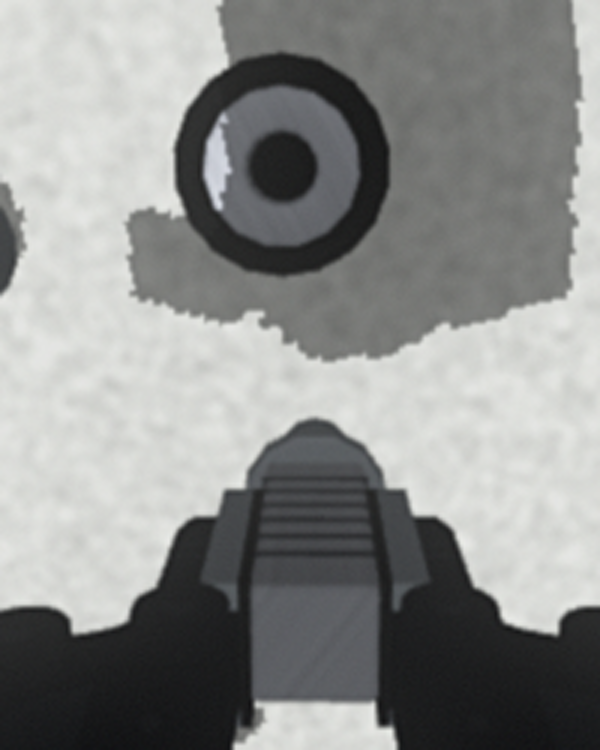

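View pics/d4.png

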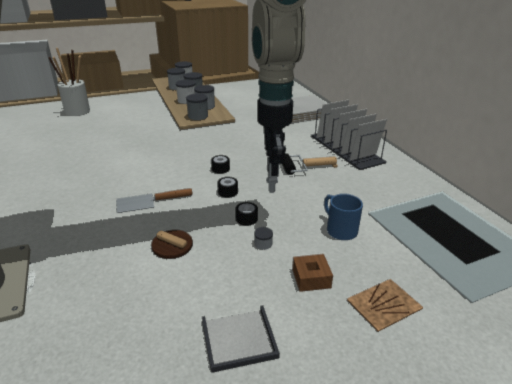

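```bash
python3 - <<'E'
from h import *
m=pix('w4',244.3,115.0,34); T=arm.observe()['position']
zt=T[2]+37
g=pix('w4',254.8,273.9,zt); print('mouth',m,'gtop',g,'rel',(m-g)[:2],'T',T, 'g-T',g-T)
print('bores from w1: c',pix('w1',257,107,34),'b',pix('w1',89.5,117.5,34))
print('b from w4',pix('w4',422,70,34))
im=cv2.imread('pics/s4.png'); print(proj('s4',T))
crop('d4',235,120,315,230,7,'d4c')
crop('s4',255,120,405,220,5,'s4c')
E
```

```text
mouth [576.93585336  35.52259354  34.        ] gtop [637.25150025  31.47425164 152.36835171] rel [-60.31564689   4.04834191] T [639.80480688  30.70520736 115.36835171] g-T [-2.55330663  0.76904428 37.        ]
bores from w1: c [590.39799179 291.20653788  34.        ] b [571.92229651 166.45361997  34.        ]
b from w4 [572.2033458  165.29004195  34.        ]
[283.65447446 192.59025958]
```

View pics/d4c.png

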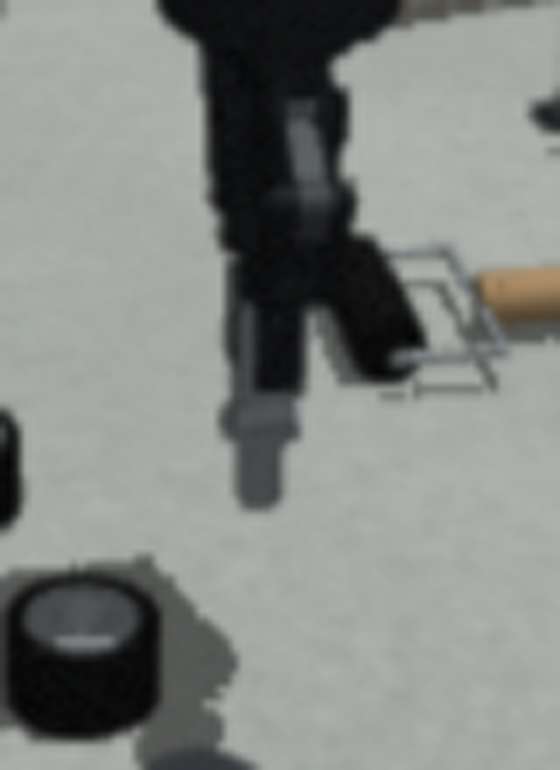

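View pics/s4c.png

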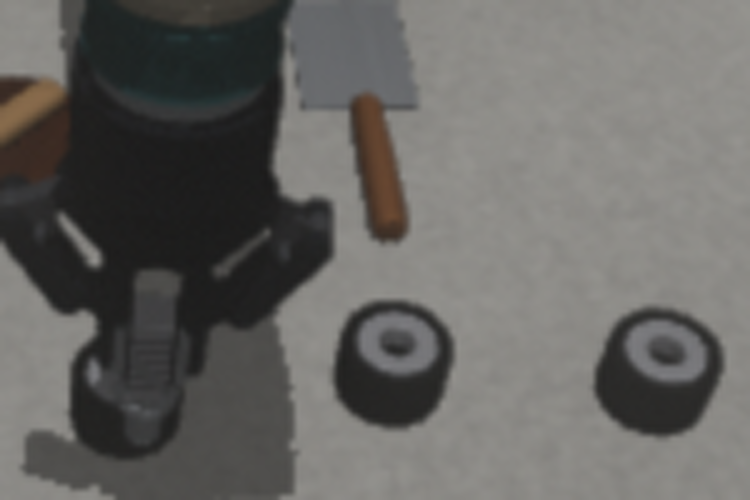

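```bash
python3 - <<'E'
from h import *
T=np.array([639.3,31.1,115.0]); z=T[2]-47
def sc(x,y,x0,y0,s): return x0+(x+.5)/s-.5, y0+(y+.5)/s-.5
a=pix('d4',*sc(258,495,235,120,7),z); b=pix('s4',*sc(140,432,255,120,5),z)
a2=pix('d4',*sc(261,417,235,120,7),T[2]-16)
print(a,b,(a+b)/2,(a+b)/2-T,a2)
# mouth a in same cams
ms=pix('side0',*sc(235,316,200,145,5),34); mc=pix('scene0',*sc(102,148,260,165,5),34)
print('rel side',(ms-a)[:2],'rel scene',(mc-b)[:2])
E
```

```text
[638.32901013  32.72404802  68.        ] [639.42320351  31.14708468  68.        ] [638.87610682  31.93556635  68.        ] [ -0.42389318   0.83556635 -47.        ] [638.05126116  31.58145951  99.        ]
rel side [-62.62228434  -1.12447392] rel scene [-59.46631603   4.64067514]
```

Request:
apply_moves --motion '[-3,0.2,0,0,1,-6.08,0.42,0,0,1,-6.08,0.42,0,0,1,-6.08,0.42,0,0,1,-6.08,0.42,-2,0,1,-6.08,0.42,-2.8,0,1,-6.08,0.42,-2.8,0,1,-6.08,0.42,-2.8,0,1]'

```text
t: 6.08
position: [579.0, 34.5, 86.9]
tool_rot: [-0.549, 0.549, 0.443, -0.448]
contact_force: [0.5, 0.2, -1.1]
finger_gap: 0.205
```

```bash
python3 - <<'E'
from h import *
for n in ['wrist','side','scene']: snap(n,n[0]+'5' if n!='side' else 'd5')
s=arm.observe();print(s['t'],s['position'],s['contact_force'])
a=cv2.imread('pics/w5.png')[150:310,180:340]; b=cv2.imread('pics/d5.png')[150:240,210:290]; c=cv2.imread('pics/s5.png')[150:230,250:330]
f=lambda i,w:cv2.resize(i,(w,int(i.shape[0]*w/i.shape[1])),interpolation=cv2.INTER_CUBIC)
a=f(a,400);b=f(b,400)[:400];c=f(c,400)[:400]
cv2.imwrite('pics/m5.png',cv2.resize(np.hstack([b,c]),(800,400))); cv2.imwrite('pics/w5c.png',a)
E
```

```text
6.2333 [580.03927747  34.75786136  88.08388644] [ 0.23726087 -0.16455947 -1.8979797 ]
```

View pics/m5.png

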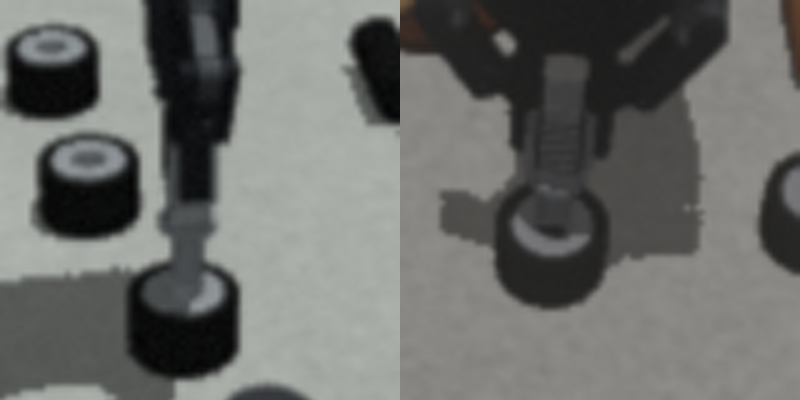

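View pics/w5c.png

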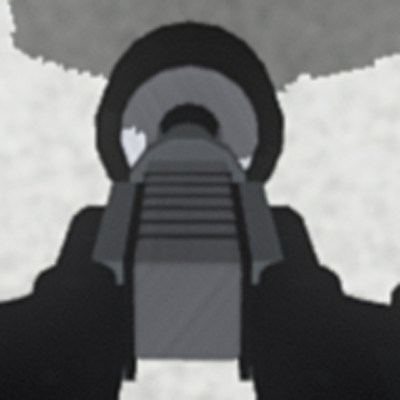

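Laterally the bore and plug coincide. I'll lower it gently, watching the force.

Request:
apply_moves --motion '[-0.08,0,-0.5,0,1,-0.08,0,-0.8,0,1,-0.08,0,-1.1,0,1,-0.08,0,-1.4,0,1,-0.08,0,-1.4,0,1]'

```text
t: 6.65
position: [578.4, 34.8, 73.1]
tool_rot: [-0.548, 0.549, 0.444, -0.448]
contact_force: [-1.3, -0.1, -1.5]
finger_gap: 0.198
```

```bash
cat > look.py <<'E'
from h import *
import sys
k,dx,dy,sx,sy=sys.argv[1],*map(int,sys.argv[2:6])
snap('wrist','w'+k);snap('side','d'+k);snap('scene','s'+k)
s=arm.observe();print(s['t'],s['position'].round(1),s['contact_force'].round(1),s['wrist_torque'].round(2),round(s['finger_gap']*85.4,1))
f=lambda i:cv2.resize(i,(400,400),interpolation=cv2.INTER_CUBIC)
g=lambda i,x,y,r:i[max(y-r,0):y+r,max(x-r,0):x+r]
b=f(g(cv2.imread('pics/d%s.png'%k),dx,dy,40));c=f(g(cv2.imread('pics/s%s.png'%k),sx,sy,40))
cv2.imwrite('pics/m%s.png'%k,np.hstack([b,c]))
cv2.imwrite('pics/w%sc.png'%k,f(cv2.imread('pics/w%s.png'%k)[150:310,180:340]))
E
python3 look.py 6 247 195 281 185
```

```text
6.8 [578.7  34.9  73.7] [-1.   0.1 -1.3] [ 0.12  0.21 -0.05] 17.5
```

View pics/m6.png

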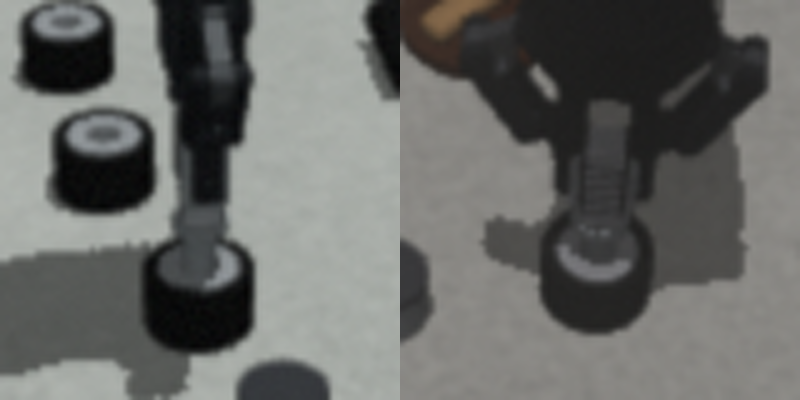

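View pics/w6c.png

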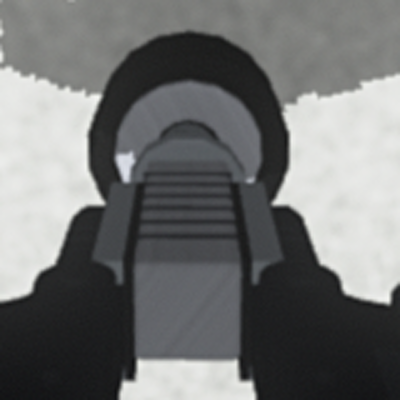

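It is 7 mm in with no reaction force. Going on past the possible shoulder, which a tight bore would put at TCP z ≈ 64.

Request:
apply_moves --motion '[0,0,-0.3,0,1,0,0,-0.6,0,1,0,0,-0.9,0,1,0,0,-1.1,0,1,0,0,-1.1,0,1]'

```text
t: 7.22
position: [579.2, 34.8, 63.8]
tool_rot: [-0.548, 0.549, 0.444, -0.448]
contact_force: [-3.9, 0.7, 5.5]
finger_gap: 0.204
```

```bash
python3 look.py 7 247 195 281 185
```

```text
7.3667 [579.1  34.9  63.8] [-3.2 -0.2  6. ] [ 0.1   0.74 -0.04] 17.4
```

View pics/m7.png

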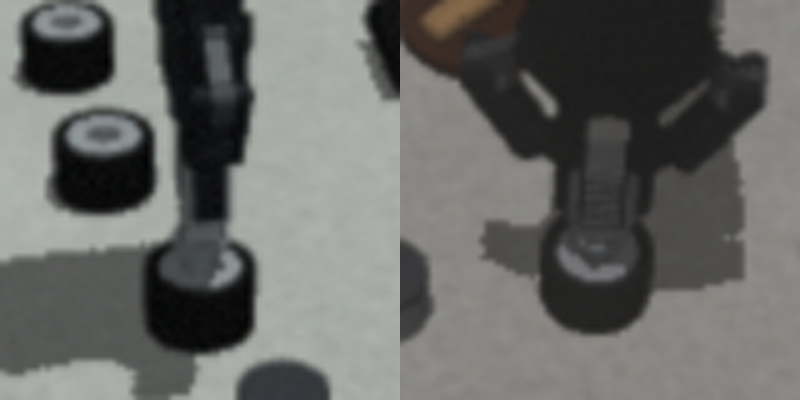

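The gauge stopped at TCP z 63.8 with 7 N. That is the 17 mm shoulder depth, so roller a is tight. I'll withdraw and go to b.

Request:
apply_moves --motion '[-0.05,0,0.6,0,1,-0.05,0,1.5,0,1,-0.05,0,3,0,1,-0.05,0,4.5,0,1,-0.2,3,4.5,0,1,-0.4,7,4.5,0,1,-0.56,11,4.5,0,1,-0.56,13.05,4.5,0,1,-0.56,13.05,4.5,0,1,-0.56,13.05,3.4,0,1,-0.56,13.05,2.3,0,1,-0.56,13.05,2.3,0,1]'

```text
t: 8.37
position: [571.3, 163.9, 83.7]
tool_rot: [0.549, -0.549, -0.442, 0.449]
contact_force: [-0.9, -0.4, -2.2]
finger_gap: 0.205
```

```bash
python3 look.py 8 228 175 334 185; python3 -c "
from h import *
print(proj('s8',[577.8,33.7,34]))"
```

```text
8.5167 [573.  164.1  86. ] [ 0.3  0.1 -2.1] [-0.02 -0.07  0.01] 17.4
[278.98527455 193.55466606]
```

View pics/m8.png

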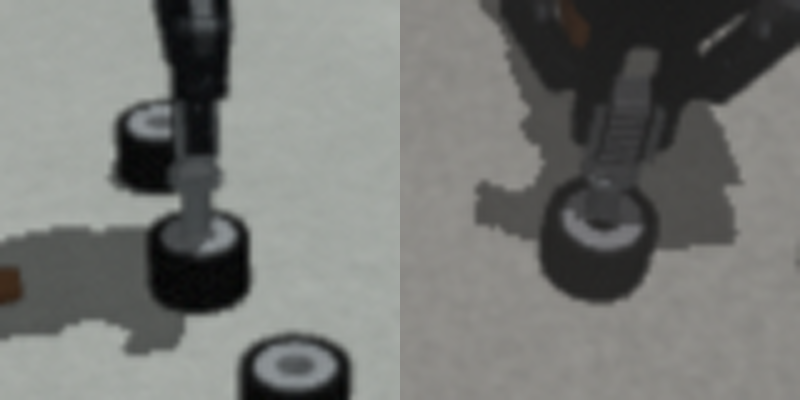

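View pics/w8.png

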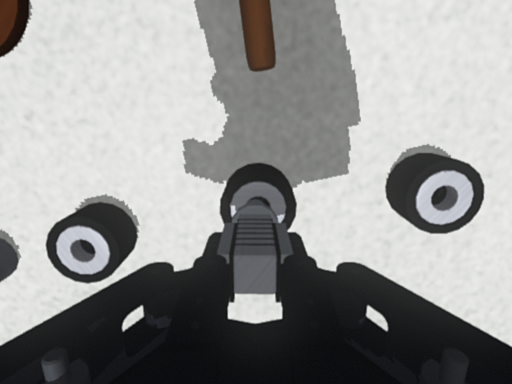

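Gauge is over b. Shift about 1 mm in +y and lower to the shoulder test depth and past.

Request:
apply_moves --motion '[0,0.1,-0.5,0,1,0,0.1,-0.9,0,1,0,0.1,-1.2,0,1,0,0.1,-1.5,0,1,0,0.1,-1.8,0,1,0,0.1,-2.1,0,1,0,0.1,-2.4,0,1,0,0.1,-2.4,0,1]'

```text
t: 9.18
position: [572.4, 165.1, 61.2]
tool_rot: [-0.549, 0.549, 0.443, -0.448]
contact_force: [0.2, -1.1, -1.3]
finger_gap: 0.206
```

```bash
python3 look.py 9 228 175 334 185
```

```text
9.3333 [573.1 165.2  62. ] [ 1.2  0.3 -1.2] [ 0.03  0.03 -0.01] 17.3
```

View pics/m9.png

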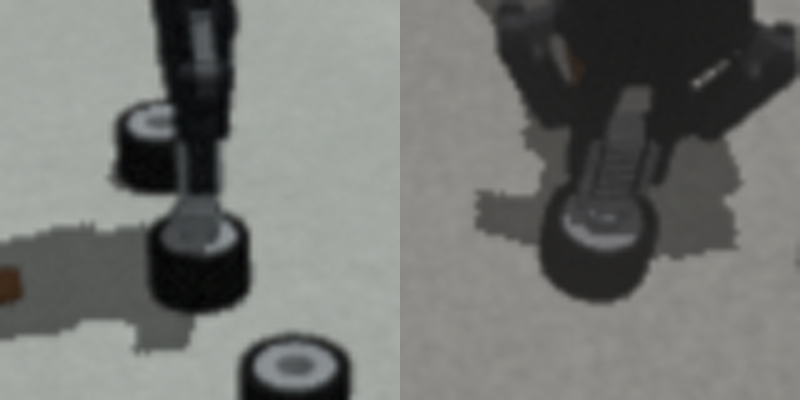

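No force at TCP z 62, already below the shoulder stop height. I'll continue to the collar.

Request:
apply_moves --motion '[0,0,-0.3,0,1,0,0,-0.6,0,1,0,0,-0.9,0,1,0,0,-1.0,0,1,0,0,-1.0,0,1]'

```text
t: 9.75
position: [573.3, 165.2, 53.0]
tool_rot: [-0.549, 0.55, 0.443, -0.448]
contact_force: [-2.7, 0.2, 5.4]
finger_gap: 0.201
```

```bash
python3 look.py 10 228 175 334 185
```

```text
9.9 [573.4 165.2  53. ] [-2.8 -0.2  6.1] [-0.06  0.58  0.05] 17.1
```

View pics/m10.png

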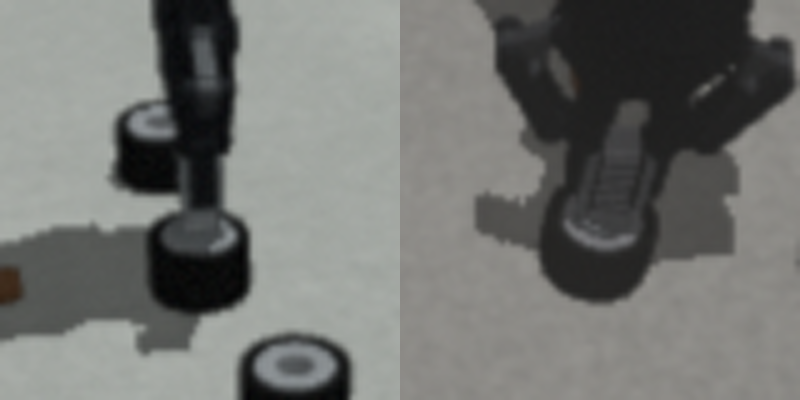

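The collar is seated at TCP z 53.0 with 6 N, so roller b takes the gauge. Before sliding I'll check the path against the knife, the baren and the other obstacles.

```bash
python3 - <<'E'
from h import *
off=np.array([-2.2,-2.2,0])
for n,p in dict(knife_end=(333,166),knife_L=(328,160),baren_c=(257,149),baren_bot=(257,160),baren_r=(273,148)).items(): print(n,(pix('scene0',*p,10)+off).round()[:2])
obs=dict(a=(577.8,34,27),c=(590,290,27),tin=(579,-65,20),baren=(409,0,45),knife=(525,160,6),rest=(629,-198,46))
W=np.array([[573,165],[545,100],[505,40],[500,-40],[463,-170],[448,-283]],float)
P=np.vstack([np.linspace(W[i],W[i+1],50) for i in range(len(W)-1)])
for k,(x,y,r) in obs.items(): print(k,(np.hypot(*(P-[x,y]).T).min()-r-27).round())
E
```

```text
knife_end [482. 186.]
knife_L [460. 178.]
baren_c [401.  -1.]
baren_bot [441.  -6.]
baren_r [401.  42.]
a 10.0
c 72.0
tin 36.0
baren 21.0
knife 9.0
rest 94.0
```

Request:
apply_moves --motion '[-1,-1.3,-0.05,0,1,-2,-2.6,-0.05,0,1,-3,-4,-0.05,0,1,-4,-5.3,-0.05,0,1,-4.9,-6.5,-0.05,0,1,-5.6,-8,-0.05,0,1,-6.2,-9.5,-0.05,0,1,-6.8,-11,-0.05,0,1,-7.3,-12.5,-0.05,0,1,-7.3,-12.5,-0.05,0,1]'

```text
t: 10.73
position: [499.9, 38.1, 53.0]
tool_rot: [-0.549, 0.551, 0.442, -0.447]
contact_force: [-0.9, -2.0, 4.1]
finger_gap: 0.204
```

```bash
python3 look.py 11 228 210 280 160
```

```text
10.8833 [500.6  39.3  53.1] [-1.  -3.4  5.8] [-0.85  0.49  0.02] 17.2
```

View pics/m11.png

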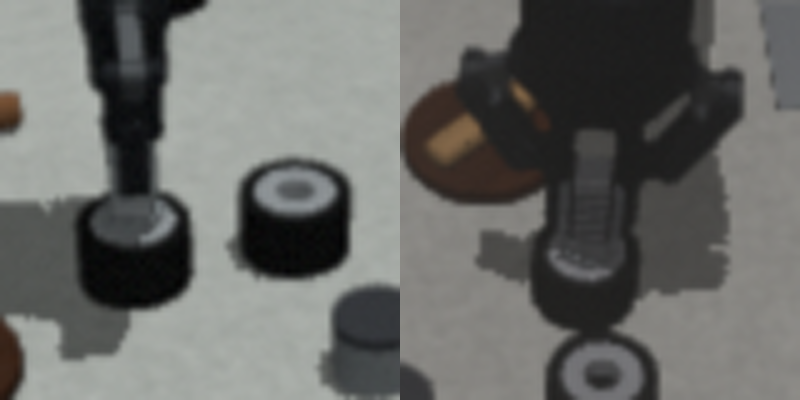

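View pics/w11.png

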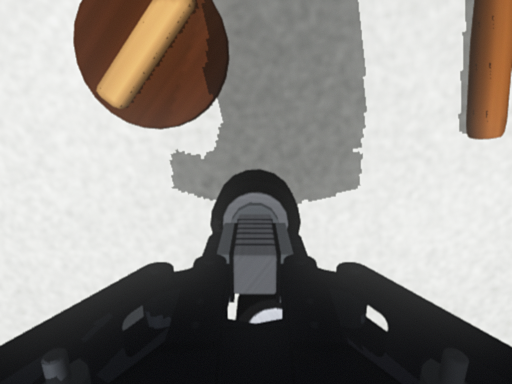

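The roller follows upright with the collar seated and good clearance to the baren. I'll go on towards the bay mouth.

Request:
apply_moves --motion '[0,-1.8,-0.05,0,1,0,-3.6,-0.05,0,1,0,-5.5,-0.05,0,1,0,-7.5,-0.05,0,1,-0.4,-9.5,-0.05,0,1,-0.9,-11.5,-0.05,0,1,-1.5,-13.5,-0.05,0,1,-2.1,-15.5,-0.05,0,1,-2.8,-17.5,-0.05,0,1,-3.4,-19.2,-0.05,0,1,-3.7,-20.5,-0.05,0,1,-3.7,-20.5,-0.05,0,1]'

```text
t: 11.88
position: [464.4, -167.0, 53.1]
tool_rot: [-0.548, 0.551, 0.443, -0.447]
contact_force: [0.3, -2.7, 4.1]
finger_gap: 0.201
```

```bash
python3 look.py 12 228 310 180 160; python3 -c "
from h import *
print(proj('s12',[447.7,-283.4,0]),proj('d12',[447.7,-283.4,0]),proj('w12',[447.7,-283.4,0]))"
```

```text
12.0333 [ 464.6 -166.4   53.1] [-0.9 -3.6  4.1] [-0.69  0.23  0.04] 17.1
[148.23236113 172.29839611] [239.43207869 336.4146222 ] [ 90.65521192 215.53299394]
```

View pics/w12.png

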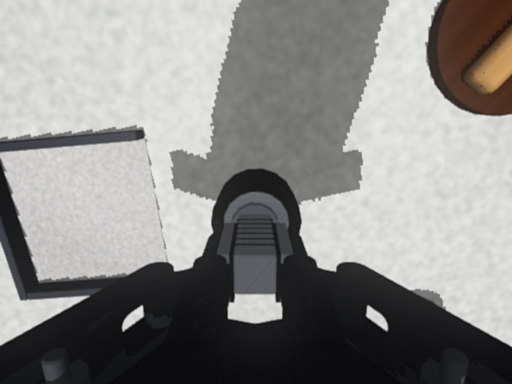

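View pics/s12.png

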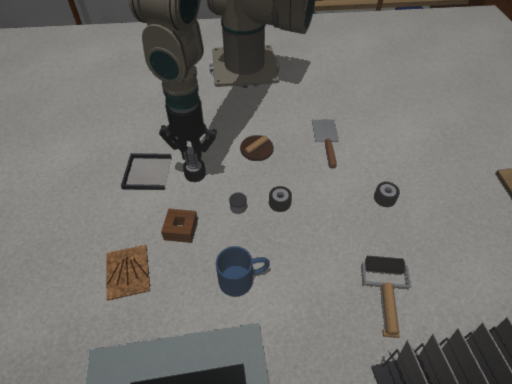

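View pics/d12.png

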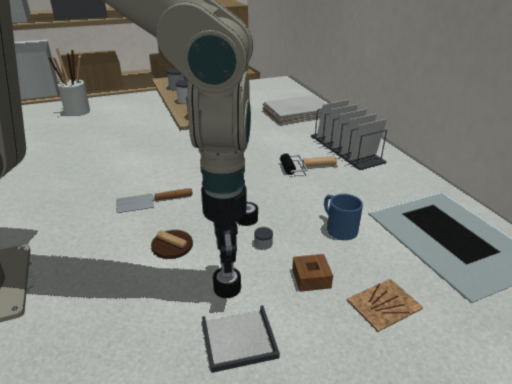

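Bay floor centre in the wrist image is at about (90,212), predicted (91,215). The roller is lined up with the opening. I'll slide it in.

Request:
apply_moves --motion '[-0.4,-1.5,-0.05,0,1,-0.7,-3,-0.05,0,1,-0.9,-4.5,-0.05,0,1,-1.1,-6,-0.05,0,1,-1.3,-7.5,-0.05,0,1,-1.4,-9,-0.05,0,1,-1.6,-10.3,-0.05,0,1,-1.7,-11.2,-0.05,0,1,-1.7,-11.7,-0.05,0,1,-1.7,-11.7,-0.05,0,1,-1.7,-11.7,-0.05,0,1]'

```text
t: 12.95
position: [448.8, -281.0, 53.0]
tool_rot: [-0.547, 0.55, 0.444, -0.447]
contact_force: [-0.3, 2.9, 8.2]
finger_gap: 0.2
```

```bash
python3 look.py 13 238 320 155 165
```

```text
13.1 [ 448.8 -281.    53. ] [-0.5  3.3  7.7] [0.79 0.06 0.03] 17.7
```

View pics/m13.png

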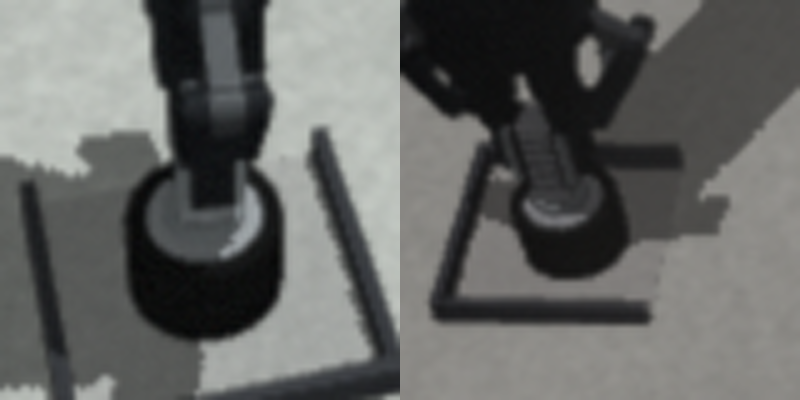

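View pics/w13.png

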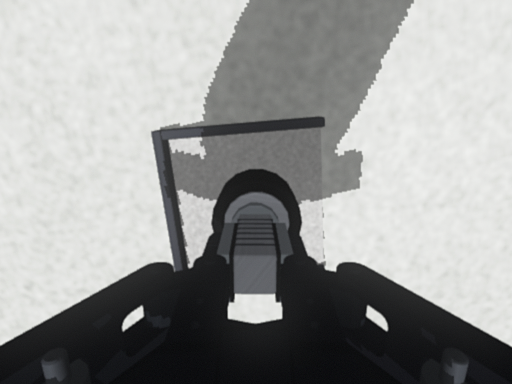

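The roller is inside the bay with clear floor on all sides. Now I relax the load, release and retreat upward.

Request:
apply_moves --motion '[0,0,0.02,0,1,0,0,0.02,0,1,0,0,0.02,0,4,0,0,0.02,0,6,0,0,0.02,0,6,0,0,0.02,0,6,0,0,0.02,0,6,0,0,0.02,0,6]'

```text
t: 13.77
position: [448.7, -281.0, 53.1]
tool_rot: [-0.547, 0.55, 0.444, -0.448]
contact_force: [0.2, 0.4, 0.2]
finger_gap: 0.701
```

```bash
python3 look.py 14 238 320 155 165
```

```text
13.9167 [ 448.7 -281.1   53.2] [-0.3  0.2  0. ] [0.02 0.01 0.06] 60.2
```

View pics/w14.png

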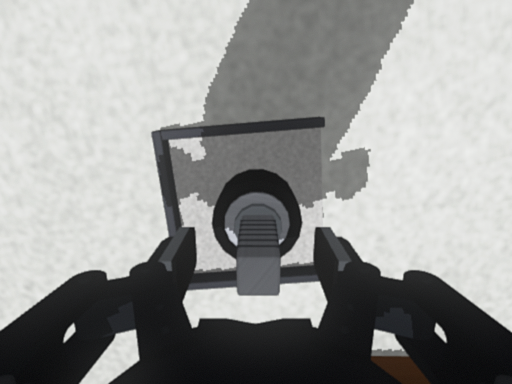

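The gauge is free, with both pads well clear of the handle. Straight up.

Request:
apply_moves --motion '[0,0,2,0,6,0,0,5,0,6,0,0,9,0,6,0,0,13,0,6,0,0,14,0,6,-6,0,14,0,6,-6,8,14,0,6,-6,12,14,0,6,-6,12,14,0,6,-6,12,14,0,6,-6,12,14,0,6]'

```text
t: 14.83
position: [388.0, -159.5, 193.0]
tool_rot: [-0.547, 0.55, 0.445, -0.448]
contact_force: [0.3, -0.4, 0.3]
finger_gap: 0.701
```

```bash
python3 look.py 15 238 320 155 165
```

```text
14.9833 [ 389.3 -161.9  193.4] [-0.1 -0.3  0.1] [0.03 0.02 0.  ] 60.0
```

View pics/m15.png

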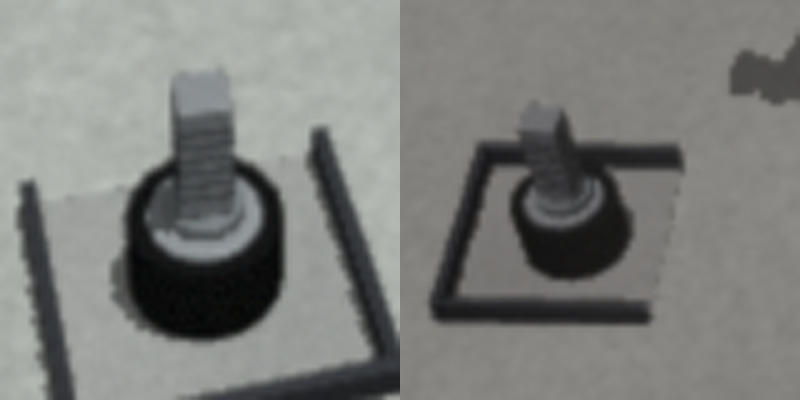

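View pics/s15.png

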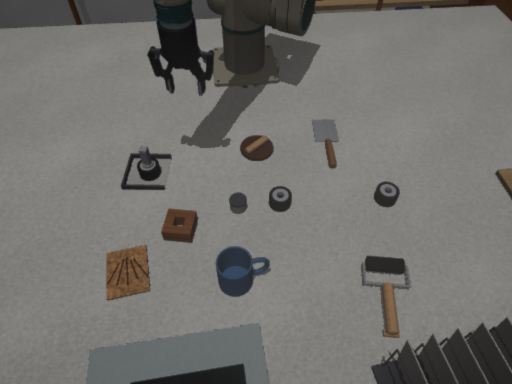

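View pics/w15.png

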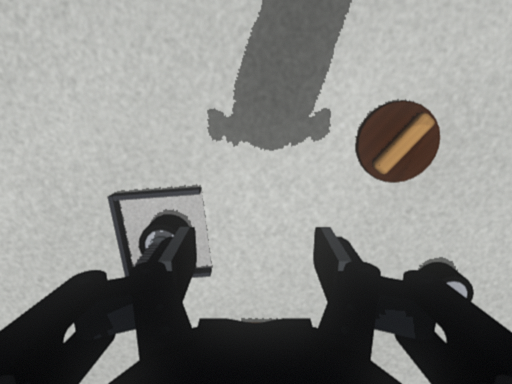

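The gauge stands upright in the roller, inside the bay, with the arm clear. A last numeric check, then I'll hand in.

```bash
python3 - <<'E'
from h import *
a=pix('s15',115+143.5/5-.4,125+118/5-.4,90)[:2]; b=pix('d15',198+201/5-.4,280+90/5-.4,90)[:2]
cS=np.array([449.9,-283.8])+[.35,3]; cD=np.array([444.8,-289])+[.35,3]
th=np.deg2rad(-7); Rb=np.array([[np.cos(th),np.sin(th)],[-np.sin(th),np.cos(th)]])
print(a,b,'bay frame: scene',Rb@(a-cS),'side',Rb@(b-cD))
d=cv2.absdiff(cv2.imread('pics/scene0.png'),cv2.imread('pics/s15.png')).max(2)
n,l,st,c=cv2.connectedComponentsWithStats((d>30).astype('uint8'))
for s in st[1:]:
    if s[4]>8: print(s)
arm.hand_in()
E
```

```text
[ 451.82647009 -276.09433874] [ 447.55395552 -279.99910227] bay frame: scene [0.99124347 4.86270935] side [1.65471133 6.24913643]
[ 147    0   67   96 3563]
[207   0   5  10  24]
[214   0  21  28 247]
[271   0   4  10  27]
[277   0  39  11 246]
[451   0  18   4  65]
[487   0  25  30 260]
[ 265    7  200   91 3950]
[452   6  12  18 122]
[215  13   7  11  46]
[ 229   44   84   42 1499]
[219  53   5   8  27]
[223  64   3   5  10]
[ 181   84   85   64 2240]
[139 147  11   7  35]
[137 158  25  23 426]
[321 180  25  26 399]
[330 185   9   7  51]
[178 205   7  12  47]
[173 218  12   8  46]
the job is handed in; nothing more can be done
```

The gauge stands let go in roller b inside the bay, and the job was handed in at about 15 s. No verdict is reported, so success rests on my own checks.

- **Finding the bore:** I took the gauge from its rest and tried roller a first. It stopped at the 17 mm shoulder (tool tip at z ≈ 64 mm, about 7 N). In roller b it dropped in up to the collar (tool tip at z 53.0 mm, the same height as when it hung in the rest).
- **The slide:** I slid roller b by the gauge between the tin and the baren into the bay, released the gauge and moved the arm away.

**Last checks:**
- **In the bay:** both fixed cameras put the gauge, and so the roller, about 1–2 mm in x and 5–6 mm in y from the bay centre, within the 26 mm limit. The gauge looks upright and the collar seated.
- **Everything else:** comparing the scene picture with the first one shows change only at the bay, the rest, roller b's old spot and where the arm and its shadow moved. Rollers a and c and the bystanders visible there show no displacement.
- **Contact at the end:** the contact force read about zero.

**Checks that failed or disagreed:**
- Looking down the bores could not show which one was open, because both kinds look dark inside.
- The two fixed cameras disagree by a steady 4–5 mm in x and y. I averaged them and checked against the wrist camera.

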